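# Clear the cradle and lay the stick drum in it

### The job

Take the red arch gauge off the cradle and hang it by its eye on the steel peg of the wooden post. Then lay the standing stick drum on its side in the cradle (it is too wide to grip: push it up to the open end and tip it over), so that it lies along the two rails, resting on both, with neither end hanging past the rails. Leave the other things on the bench where they are.

Things in the scene. Friction and masses are not known exactly. Their poses are not given: they have to be found in the camera images.
- drum: The stick-clad drum: a closed solid-ended cylinder of light wooden sticks with three dark hoops and dark wooden ends, 110 mm diameter (too wide to grip), 150 mm long, about 0.5 kg, starting upright on the bench near the open end of the cradle. Origin at the centre of the end it stands on; z is its axis, up when upright.
- drum_center (a point): Centre of the drum, 75 mm from either end on its axis.
- cradle: Fixed cradle: two parallel dark wooden rails 24 mm wide, 20 mm high, bare bench between. Origin on the bench midway between them; x runs along the rails, y across, z up. Rails reach from x = -97 (open end, where the drum waits) to +108 mm; inner faces at y = +/-41, outer at +/-65 mm. A cross-batten 36 mm high, 130 mm wide closes the other end (x = 108 to 124 mm).
- cradle_mouth (a point): Point on the bench at x = -130 mm, y = 0 of the cradle: about where the axis of the upright drum is when it has been pushed against both rail ends. Tipped from there towards the cradle's +x, the drum comes to lie with its axis along x, 57 mm above the bench.
- gauge: The red arch-shaped gauge plate standing across the rails on two small dark feet: 132 mm wide (its y), 12 mm thick (its x), 104 mm high (its z), 0.16 kg. Origin at the centre of its underside, level with its feet. Legs 20 mm wide at y = +/-53 mm from z = 0 to 60, feet 24 mm in x; above them a bar from z = 60 to 104 mm over the whole width, with the eye in its middle.
- gauge_eye (a point): Centre of the gauge's round eye, a 26 mm through hole along the gauge's x, 82 mm above its underside.
- peg_post: Fixed wooden post 42 x 42 mm, 222 mm high, on a base plate 120 x 120 x 18 mm (x = -40 to 80, y = +/-60 mm). Origin on the bench under the post's centre. A straight round steel peg, 12 mm diameter, comes out of its -x face and rises 0.2 rad (11.5 degrees) towards its tip.
- peg_root (a point): Point on the peg's axis where it leaves the post, 195 mm above the bench; axes as the post's (the peg points to -x).
- peg_tip (a point): Tip end of the peg's axis, 73.5 mm out from the root and 15 mm higher; the rounded tip reaches 6 mm further.
- tape: Bystander, to be left alone: yellow tape measure standing on its edge, 75 x 40 x 70 mm.
- glue: Bystander, to be left alone: white glue bottle, 54 mm diameter, height 140 mm.
- basket: Bystander, to be left alone: small open stick basket, 93 mm diameter, height 80 mm.
- hammer: Bystander, to be left alone: hammer lying flat, about 270 mm long.
- driver: Bystander, to be left alone: screwdriver lying flat, about 200 mm long.
- offcut: Bystander, to be left alone: timber offcut, 120 x 45 x 45 mm.
- tin: Bystander, to be left alone: green tin, 72 mm diameter, height 90 mm.
There are look-alikes about, which are no part of the job. Leave any turquoise look-alike of the gauge alone.

How it is judged:
On the way, in this order (a step that is already met when the one before it is completed fails the run):
1. the gauge hangs by its eye on the peg, let go (x of gauge_eye in the frame of peg_root between -0.066 and -0.002 m and y of gauge_eye in the frame of peg_root between -0.015 and 0.015 m and z of gauge_eye in the frame of peg_root between -0.02 and 0.02 m and angle between gauge's own z axis and vertical below 0.45 rad and contact force between the fingers and gauge below 0.1 N and contact force between gauge and peg_post above 0.3 N), for 0.3 s.
2. the drum lies on its side along both rails of the cradle (x of drum_center in the frame of cradle between -0.024 and 0.035 m and y of drum_center in the frame of cradle between -0.01 and 0.01 m and z of drum_center in the frame of cradle between 0.05 and 0.063 m and angle between the z axis of drum and the x axis of cradle, either way round below 0.1 rad), for 0.3 s.
At the end, for the whole second after the job is handed in: Gauge let go, eye on the peg (2 to 66 mm out, 15 mm sideways, 20 mm in height from the root), within 0.45 rad of upright. Drum on both rails: axis within 0.1 rad, centre within 10 mm of the midline, 50 to 63 mm up, -24 to +35 mm along. Both at rest; no bystander moved over 30 mm (all of step 1 and all of step 2 and linear speed of gauge below 0.05 m/s and linear speed of drum below 0.03 m/s); the robot touches nothing.
It fails at once if a bystander is displaced by more than 30 mm (distance of any of tape, glue, basket, hammer, driver, offcut, tin from where it was at the start of the episode above 0.03 m).
It also fails if it takes over 72 s, if anything falls off the work surface, if the arm or the gripper's body presses on something with over 40 N, if the wrist force passes 120 N, or if a joint passes its speed limit or range.

### The arm

A 7-joint arm with a two-finger parallel gripper is mounted at the origin on the work surface. World frame = base frame: x ahead of the robot, y to its left, z up, the work surface at z = 0. Lengths are in m, angles in rad, forces in N, time in s.
With the tool pointing down it reaches from about 0.4 to 0.85 m from the base axis. Payload 4.5 kg.
Tool frame: the origin (TCP) lies midway between the tips of the shut fingers; the grasp point (between the pads) lies 19 mm behind it; z points along the fingers, y is the line along which they close (so a half turn about z gives the same grasp; the last joint's range is limited). The gripper opens to 88 mm and grips with 3 to 60 N. Pads are 18 mm wide; open, the fingers measure 123 mm over their backs; the gripper's body (75 mm by 187 mm) begins 45 mm behind the grasp point.
Start: joints at [-1.182, 0.689, -0.195, 1.565, 0.157, 0.902, -0.215], TCP at [0.217, 0.586, 0.239] pointing down, gripper open.
Joint ranges: [-3.01, 3.01], [-0.46, 2.08], [-1.47, 1.51], [0.13, 2.56], [-1, 4.14], [0.04, 2.09], [-2.66, 2.66]. Speed limits (rad/s): [2.57, 2.57, 3.14, 3.14, 3.14, 3.14, 3.14].

### API

Orientations are given as a unit quaternion [x, y, z, w].
In Python, from plant import r gives the robot as it stands.
- The arm moves only by the tool move_arm, never from a script. Its argument "targets" is a list that holds one entry, the list of rows, each a list of 7 numbers: the opening, from 0 (shut) to 1 (fully open), then the shift along the tool's x, y, z in mm, then the turn, a rotation vector about the tool's x, y, z in degrees. In form: [[[claw, dx, dy, dz, ax, ay, az], ...]]. A call has 1 to 10 rows; each row is the pose to reach, as a shift and turn from the pose commanded when the call began, along the tool's axes at that moment; what a row does not reach only later rows make up. A row lasts 1/8 s, in which the tool goes at most 62.5 mm and 10.7 degrees, less where a joint would pass 70% of its speed; a pose out of reach is approached as far as the arm can. A call with a gripper value outside its range is refused whole. The fingers move at their own pace and stop on an object; "newtons" is the grip in N (left out, the last holds). Time passes only in rows, so rows that repeat a pose let the fingers close. It gives the time, the measured TCP pose, the force, the opening and the grip force at its end, in the units of the state.
- r.get_state(): the state, without advancing time (a new reading comes with each control period).
- r.snapshot(name): name is "side" or "top"; returns the picture (384x512x3 uint8, red, green, blue); there is no depth.
- r.camera_info(name): a dict with "fx", "fy", "cx", "cy" (pixels), "R" (3x3) and "t" (3): a world point X has camera coordinates R X + t. Camera axes: x right, y down, z forward; pixel columns grow to the right and rows downward; lengths in m; the calibration is good to about 2 mm. A picture is of the moment at which its call begins. camera_info takes no time and is no camera call.
- r.finish_job(): hands the job in; it is judged then, once.
The state is a dict: "clock": time; "q": joint angles; "qd": joint speeds; "joint_torque": joint torques, N m; "tool_pos": TCP position; "eef_rot": TCP orientation; "contact_force": force on the tool from outside, world axes, zero at the start; "moment": the same for the moment, N m; "opening": opening from 0.0 (shut) to 1.0 (fully open); "finger_force": force on a finger pad.
Only numpy, scipy, OpenCV 4.12 (cv2) and the standard library are available. Lean on these libraries where they do the work, as an engineer would, in place of code of your own. Each camera call takes 0.05 s, during which the arm holds its last target. There are 200 camera calls.

## Working session

There is one attempt and no reset: what is moved stays moved. The work goes in short steps, Python scripts to look and compute and a tool call to move; the robot and the scene stay as the last step left them, time stands still between calls to the robot, and variables do not carry over. Pictures are saved under pics/ and viewed, at most 10 in all, crops included, and the job is handed in when it is done.

Besides the shell and the picture viewer there is one more tool, called after "Request:" as name([rows], argument=value, ...), one row to a line, values as JSON. move_arm: Moves the arm, as the interface text tells. Its arguments: {"type":"object","properties":{"targets":{"type":"array","items":{"type":"array","items":{"type":"array","items":{"type":"number"}}}},"newtons":{"type":"number"}},"required":["targets"]}

```bash
mkdir -p pics; ls
python3 - <<'E'
from plant import r
import cv2
for n in("side","top"):
    cv2.imwrite(f"pics/{n}0.png",r.snapshot(n)[:,:,::-1]); print(n,r.camera_info(n))
print(r.get_state())
E
```

```text
pics
side {'fx': 455.3358151398331, 'fy': 455.3358151398331, 'cx': 258.74865612263704, 'cy': 187.19513664615104, 'R': array([[-0.7751486 , -0.63152907, -0.01776743],
       [-0.41716166,  0.53274614, -0.73631359],
       [ 0.47446897, -0.56334056, -0.67640714]]), 't': array([0.45348588, 0.28174715, 1.51835077])}
top {'fx': 410.178071960949, 'fy': 410.178071960949, 'cx': 252.8618882590362, 'cy': 193.20336404522473, 'R': array([[-0.02041536, -0.99931158, -0.03097715],
       [-0.9911007 ,  0.02430459, -0.13087658],
       [ 0.13153937,  0.02802958, -0.9909146 ]]), 't': array([0.12703464, 0.53503968, 1.19101702])}
{'clock': 0.1, 'q': array([-1.18219893,  0.68989045, -0.194549  ,  1.56616983,  0.15733196,
        0.90249728, -0.21511793]), 'qd': array([ 0.00051587, -0.00264217, -0.00065501, -0.00074473, -0.00056298,
       -0.0010738 , -0.00026357]), 'joint_torque': array([-1.57082606e-03, -5.28503716e+01, -1.27087064e+00, -1.53840047e+01,
       -5.24936768e-02,  1.90402876e-03,  4.38675443e-05]), 'tool_pos': array([0.21697315, 0.58556557, 0.23801571]), 'eef_rot': array([ 1.76424418e-01,  9.84313877e-01, -7.80587005e-04, -7.95639488e-05]), 'contact_force': array([-0.58800221, -0.58781148,  0.21024858]), 'moment': array([-0.00092819, -0.00255974,  0.04780664]), 'finger_force': 0.0, 'opening': 0.9963038894058415}
```

View pics/side0.png

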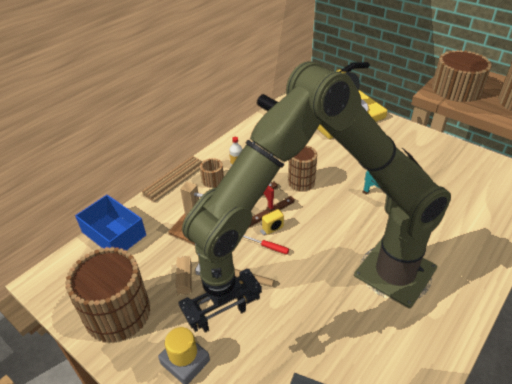

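View pics/top0.png

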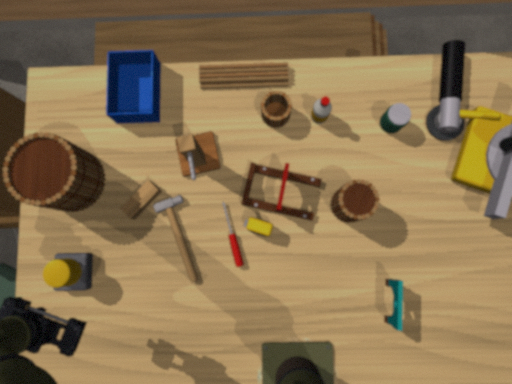

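Candidates seen in the top view: red arch gauge (285,187), turquoise look-alike (395,305) and the red screwdriver (235,250). For the drum: the waiting drum (355,200), the big barrel (50,172) and the basket (276,108). By the description I take the red plate on the rails and the drum at (355,200). The post is at (200,155). Next is one close crop to check.

Run:
```python
import cv2
a=cv2.imread("pics/top0.png")[125:230,175:385]; cv2.imwrite("pics/c1.png",cv2.resize(a,None,fx=3.8,fy=3.8,interpolation=2))
```

```text
(no output)
```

View pics/c1.png

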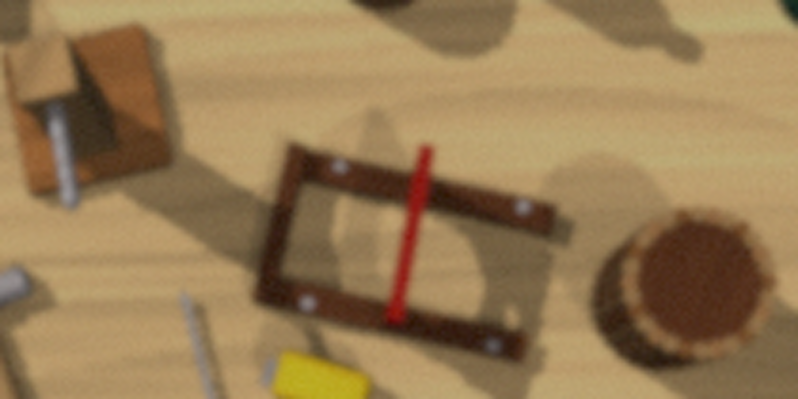

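The crop shows the red arch across the two dark rails, with top-edge ends at crop (426,150) and (397,320). The batten is on the left, the open end is on the right with the drum top centred at (705,280), and the post's peg runs (55,105)→(70,205). The choice is confirmed, so I measure now.

```bash
cat > h.py <<'E'
import numpy as np,cv2
from plant import r
from scipy.spatial.transform import Rotation as Ro
def ray(n,p,z):
    c=r.camera_info(n);R=c["R"];o=-R.T@c["t"]
    d=R.T@np.array([(p[0]-c["cx"])/c["fx"],(p[1]-c["cy"])/c["fy"],1]);return (o+d*(z-o[2])/d[2]).round(4)
def proj(n,X):
    c=r.camera_info(n);v=c["R"]@np.asarray(X)+c["t"];return [round(c["fx"]*v[0]/v[2]+c["cx"],1),round(c["fy"]*v[1]/v[2]+c["cy"],1)]
def mask(a,f,box):
    h=cv2.cvtColor(a,cv2.COLOR_RGB2HSV).astype(int);m=f(h[...,0],h[...,1],h[...,2]).astype(np.uint8)
    z=np.zeros_like(m);x0,y0,x1,y1=box;z[y0:y1,x0:x1]=m[y0:y1,x0:x1];return z
def big(m):
    c,_=cv2.findContours(m,0,1);return max(c,key=cv2.contourArea)
red=lambda h,s,v:((h<5)|(h>172))&(s>170)&(v>90)
E
python3 - <<'E'
from h import *
a=cv2.imread("pics/top0.png")[:,:,::-1].copy()
f=lambda x,y:(x/3.8+175-.37,y/3.8+125-.37)
m=mask(a,red,(255,150,310,225));c=big(m);b=cv2.minAreaRect(c);print("gauge",b)
bp=cv2.boxPoints(b);
for p in bp:print(ray("top",p,.124))
print("gc",ray("top",b[0],.124))
print("gauge ends",[ray("top",f(*p),.124) for p in((427,147),(397,322))])
for n,p,z in(("batten A",(293,146),.036),("batten B",(257,300),.036),("railend A outer",(555,205),.02),("railend A lower",(550,232),.02),("railend B outer",(524,357),.02),("railend B inner",(526,333),.02),("drumtop",(705,282),.15),
 ("base1",(140,25),.018),("base2",(170,160),.018),("base3",(33,193),.018),("pt1",(5,47),.222),("pt2",(68,36),.222),("pt3",(77,92),.222),("pt4",(19,105),.222),("root",(56,105),.195),("tip",(70,203),.211),("hammer",(20,285),.02),("tape",(365,378),.07)):
    print(n,ray("top",f(*p),z))
# drum top by mask: ring edge
m=mask(a,lambda h,s,v:(v<110)&(h<20)&(s>90),(335,180,385,220));c=big(m);print("drum dark",cv2.minEnclosingCircle(c),cv2.fitEllipse(c))
E
```

```text
gauge ((282.5301818847656, 187.0056610107422), (5.467226505279541, 44.904972076416016), 10.619654655456543)
[0.4819 0.0503 0.124 ]
[0.6053 0.0237 0.124 ]
[0.6021 0.0088 0.124 ]
[0.4787 0.0356 0.124 ]
gc [0.5416 0.0297 0.124 ]
gauge ends [array([0.6083, 0.0152, 0.124 ]), array([0.4795, 0.041 , 0.124 ])]
batten A [0.63   0.1165 0.036 ]
batten B [0.5074 0.1474 0.036 ]
railend A outer [ 0.5798 -0.0913  0.02  ]
railend A lower [ 0.5581 -0.0864  0.02  ]
railend B outer [ 0.4589 -0.0619  0.02  ]
railend B inner [ 0.4779 -0.0642  0.02  ]
drumtop [ 0.5004 -0.1765  0.15  ]
base1 [0.7381 0.2404 0.018 ]
base2 [0.6249 0.2169 0.018 ]
base3 [0.6007 0.3283 0.018 ]
pt1 [0.6656 0.3069 0.222 ]
pt2 [0.6721 0.2635 0.222 ]
pt3 [0.6327 0.2574 0.222 ]
pt4 [0.6247 0.2971 0.222 ]
root [0.6305 0.2768 0.195 ]
tip [0.5581 0.2643 0.211 ]
hammer [0.5257 0.3383 0.02  ]
tape [0.4424 0.0645 0.07  ]
drum dark ((358.8636474609375, 198.5), 17.14374351501465) ((358.64923095703125, 198.6011962890625), (31.334867477416992, 32.4046745300293), 119.52494812011719)
```

Measured:

| Item | Position (m) | Yaw |
|---|---|---|
| Gauge centre | (0.5425, 0.029) | normal about 78.7° |
| Cradle origin | about (0.541, 0.0145) | about 76.7° |
| Drum centre | (0.500, -0.174) | – |
| Peg root | (0.630, 0.277) | post about 11.3° |
| Peg tip | (0.558, 0.263) | – |

I will grip the gauge bar 42 mm off-centre on the far side, so the eye stays free for the peg.

Request:
move_arm([
  [[1, -30, -22, -30, 0, 0, 0], [1, -75, -56, -50, 0, 0, -1], [1, -120, -89, -50, 0, 0, -3], [1, -165, -123, -50, 0, 0, -5], [1, -210, -156, -50, 0, 0, -7], [1, -255, -190, -50, 0, 0, -9], [1, -300, -223, -50, 0, 0, -9], [1, -345, -257, -50, 0, 0, -9], [1, -390, -290, -50, 0, 0, -9], [1, -420, -313, -50, 0, 0, -9]],
])

```text
clock: 1.35
tool_pos: [0.5033, 0.1436, 0.2884]
eef_rot: [0.1, 0.995, -0.001, -0.0]
contact_force: [0.2, 0.7, 0.0]
opening: 1.001
finger_force: 0.0
```

```bash
cat >> h.py <<'E'
def go(pos,yaw):  # tool-frame shift (mm) and turn (deg): tool straight down, tool y at yaw deg
    s=r.get_state();C=Ro.from_quat(s["eef_rot"]);a=np.radians(yaw)
    y=np.array([np.cos(a),np.sin(a),0]);z=np.array([0,0,-1.]);T=Ro.from_matrix(np.c_[np.cross(y,z),y,z])
    print("shift",(C.inv().apply(np.array(pos)-s["tool_pos"])*1000).round(1),"turn",np.degrees((C.inv()*T).as_rotvec()).round(1),"t",round(s["clock"],2),"tcp",s["tool_pos"].round(4),"F",s["contact_force"].round(1),s["opening"].round(3))
E
python3 - <<'E'
from h import *
go((.584,.021,.20),78.7);go((.584,.021,.088),78.7)
print(r.get_state()["q"].round(2))
E
```

```text
Traceback (most recent call last):
  File "h.py", line 18, in go
    print("shift",(C.inv().apply(np.array(pos)-s["tool_pos"])*1000).round(1),"turn",np.degrees((C.inv()*T).as_rotvec()).round(1),"t",round(s["clock"],2),"tcp",s["tool_pos"].round(4),"F",s["contact_force"].round(1),s["opening"].round(3))
                                                                                                                                                                                                                      ^^^^^^^^^^^^^^^^^^
AttributeError: 'float' object has no attribute 'round'
```

```bash
sed -i 's/,s\["opening"\].round(3))/,round(s["opening"],3))/' h.py
python3 - <<'E'
from h import *
go((.584,.021,.20),78.7);go((.584,.021,.088),78.7)
print(r.get_state()["q"].round(2))
E
```

```text
shift [-103.6 -104.    88.5] turn [-0.1 -0.  -0.2] t 1.35 tcp [0.5033 0.1436 0.2884] F [0.2 0.7 0. ] 1.001
shift [-103.6 -103.8  200.5] turn [-0.1 -0.  -0.2] t 1.35 tcp [0.5033 0.1436 0.2884] F [0.2 0.7 0. ] 1.001
[-0.19  0.5  -0.27  1.8   0.17  0.86  0.83]
```

Request:
move_arm([
  [[1, -35, -35, 0, 0, 0, 0], [1, -70, -70, 20, 0, 0, 0], [1, -104, -104, 60, 0, 0, 0], [1, -104, -104, 90, 0, 0, 0], [1, -104, -104, 120, 0, 0, 0], [1, -104, -104, 150, 0, 0, 0], [1, -104, -104, 175, 0, 0, 0], [1, -104, -104, 192, 0, 0, 0], [1, -104, -104, 200, 0, 0, 0], [1, -104, -104, 200, 0, 0, 0]],
], newtons=35)

```text
clock: 2.6
tool_pos: [0.5838, 0.0243, 0.0886]
eef_rot: [0.099, 0.995, -0.0, -0.0]
contact_force: [-0.3, 0.3, -0.1]
opening: 0.997
finger_force: 0.0
```

Request:
move_arm([
  [[0.1, 0, 0, 0, 0, 0, 0], [0.0, 0, 0, 0, 0, 0, 0], [0.0, 0, 0, 0, 0, 0, 0], [0.0, 0, 0, 0, 0, 0, 0], [0, 0, 0, 0, 0, 0, 0], [0, 0, 0, 0, 0, 0, 0]],
])

```text
clock: 3.35
tool_pos: [0.5838, 0.0243, 0.0887]
eef_rot: [0.099, 0.995, 0.0, -0.0]
contact_force: [0.7, 0.7, -0.2]
opening: 0.346
finger_force: 0.0
```

Run:
```python
from h import *
go((.584,.021,.088),78.7)
for n in("side","top"): cv2.imwrite(f"pics/{n}1.png",r.snapshot(n)[:,:,::-1])
a=cv2.imread("pics/side1.png")[120:300,180:380];b=cv2.imread("pics/top1.png")[120:300,200:400]
cv2.imwrite("pics/g1.png",np.vstack([np.hstack([cv2.resize(a[:, :200],(400,360)),cv2.resize(b,(400,360))])]))
```

```text
shift [-0.9 -3.2  0.7] turn [ 0. -0. -0.] t 3.35 tcp [0.5838 0.0243 0.0887] F [ 0.7  0.7 -0.2] 0.346
```

View pics/g1.png

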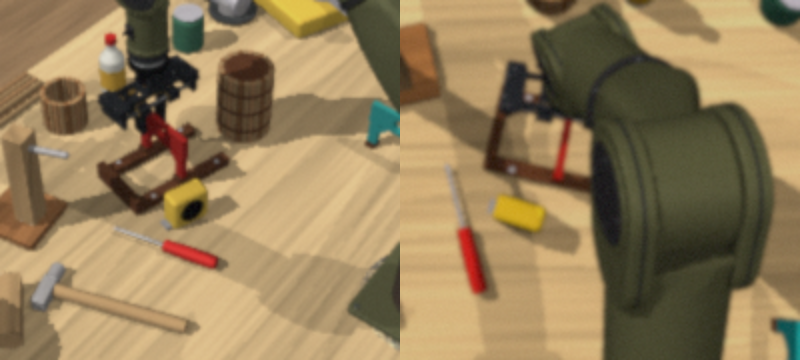

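The side view shows the fingers straddling the bar's far half and still closing. The peg is visible with root about side px (196,194) and tip about (214,198).

Request:
move_arm([
  [[0, 0, 0, 0, 0, 0, 0], [0, 0, 0, 0, 0, 0, 0], [0, 0, 0, 0, 0, 0, 0], [0, 0, 0, 0, 0, 0, 0], [0, 0, 0, 0, 0, 0, 0]],
])

```text
clock: 4.08
tool_pos: [0.5838, 0.0243, 0.0887]
eef_rot: [0.099, 0.995, 0.0, -0.0]
contact_force: [-0.3, -1.0, -1.5]
opening: 0.134
finger_force: 34.9
```

Run:
```python
from h import *
print(proj("side",(.630,.277,.195)),proj("side",(.558,.263,.210)),proj("side",(.552,.262,.211)))
a=cv2.imread("pics/side1.png")[:,:,::-1].copy()
m=mask(a,lambda h,s,v:(s<70)&(v>110),(190,185,222,206));c=big(m);print(cv2.minAreaRect(c),c.reshape(-1,2)[c[:,0,0].argmax()],c.reshape(-1,2)[c[:,0,0].argmin()])
```

```text
[np.float64(195.3), np.float64(194.0)] [np.float64(213.3), np.float64(197.7)] [np.float64(214.9), np.float64(198.1)]
((204.96800231933594, 195.67601013183594), (18.24631690979004, 3.8460373878479004), 10.30484676361084) [214 197] [196 194]
```

Gripped, and the peg matches the side view to about 1 px. Next I lift, then look at the numbers.

Request:
move_arm([
  [[0, 0, 0, -10, 0, 0, 0], [0, 0, 0, -35, 0, 0, 0], [0, 0, 0, -65, 0, 0, 0], [0, 0, 0, -95, 0, 0, 0], [0, 0, 0, -125, 0, 0, 0], [0, 0, 0, -145, 0, 0, 0], [0, 0, 0, -155, 0, 0, 0]],
])

```text
clock: 4.95
tool_pos: [0.584, 0.0244, 0.2453]
eef_rot: [0.099, 0.995, 0.0, 0.001]
contact_force: [0.6, -0.2, -1.2]
opening: 0.135
finger_force: 34.9
```

Run:
```python
from h import *
go((.505,.209,.24),11.3)
```

```text
shift [113.8 165.5   5.2] turn [ 0.1  0.1 67.4] t 4.95 tcp [0.584  0.0244 0.2453] F [ 0.6 -0.2 -1.2] 0.135
```

Request:
move_arm([
  [[0, 8, 8, 0, 0, 0, 4], [0, 22, 24, 0, 0, 0, 11], [0, 36, 46, 0, 0, 0, 19], [0, 52, 68, 0, 0, 0, 28], [0, 68, 92, 0, 0, 0, 37], [0, 82, 115, 0, 0, 0, 46], [0, 96, 136, 0, 0, 0, 54], [0, 107, 153, 0, 0, 0, 61], [0, 112, 162, 0, 0, 0, 65.5], [0, 114, 165.5, 0, 0, 0, 67.4]],
])

```text
clock: 6.2
tool_pos: [0.5037, 0.2097, 0.2434]
eef_rot: [0.634, 0.773, -0.0, -0.0]
contact_force: [-0.2, -0.5, -1.1]
opening: 0.135
finger_force: 34.9
```

Run:
```python
from h import *
go((.535,.2154,.196),11.3)
for n in("side","top"): cv2.imwrite(f"pics/{n}2.png",r.snapshot(n)[:,:,::-1])
a=cv2.imread("pics/side2.png")[120:260,150:310];b=cv2.imread("pics/top2.png")[110:250,160:320]
cv2.imwrite("pics/g2.png",np.hstack([cv2.resize(a,None,fx=2.5,fy=2.5),cv2.resize(b,None,fx=2.5,fy=2.5)]))
s=r.get_state();p=s["tool_pos"];R=Ro.from_quat(s["eef_rot"])
print("pred eye",proj("side",p+R.apply([.0414,0,-.0133])), "top corners",proj("side",p+R.apply([.0414-.066,0,-.0353])),proj("side",p+R.apply([.0414+.066,0,-.0353])),proj("side",p+R.apply([.0414+.066,0,.0687])))
```

```text
shift [-0.6 31.9 47.4] turn [-0.1 -0.   0. ] t 6.2 tcp [0.5037 0.2097 0.2434] F [-0.2 -0.5 -1.1] 0.135
pred eye [np.float64(229.2), np.float64(193.1)] top corners [np.float64(239.2), np.float64(175.6)] [np.float64(217.7), np.float64(201.2)] [np.float64(220.3), np.float64(224.5)]
```

View pics/g2.png

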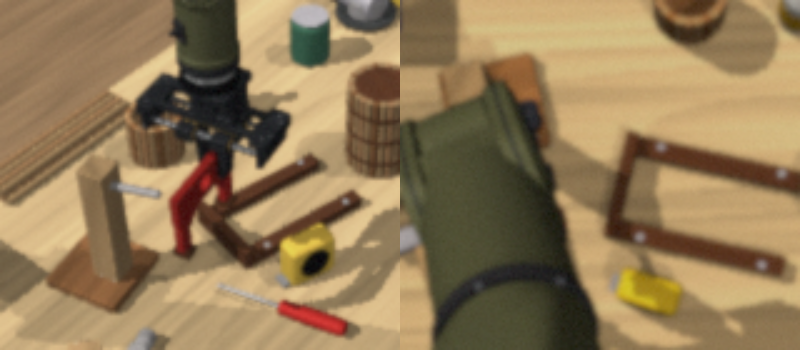

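The gauge is held upright in front of the peg, with its near corner at about side px (219,199). That is about 2 px off my prediction, so I measure it precisely.

Run:
```python
from h import *
a=cv2.imread("pics/side2.png")[:,:,::-1].copy()
m=mask(a,lambda h,s,v:((h<7)|(h>170))&(s>140)&(v>60),(205,165,260,235))
cs,hi=cv2.findContours(m,cv2.RETR_CCOMP,1)
for c,h in zip(cs,hi[0]):
    if cv2.contourArea(c)>4: print(h[3],cv2.contourArea(c),np.mean(c[:,0],0).round(1),cv2.boundingRect(c))
s=r.get_state();p=s["tool_pos"];R=Ro.from_quat(s["eef_rot"])
P=lambda x,y,z:proj("side",p+R.apply([.0414+x,y,.0687-z]))
for y in(-.006,.006):
  print("y",y,"nearcorner top",P(.066,y,.104),"near outer z10",P(.066,y,.01),"innerleg top",P(.043,y,.06),"eye ctr",P(0,y,.082),P(.013,y,.082),P(-.013,y,.082),P(0,y,.095),P(0,y,.069))
big4=cv2.resize(a[165:235,200:265][:,:,::-1],None,fx=8,fy=8,interpolation=2);cv2.imwrite("pics/g3.png",big4)
```

```text
-1 317.0 [229.3 199.3] (218, 181, 25, 41)
y -0.006 nearcorner top [np.float64(219.4), np.float64(201.8)] near outer z10 [np.float64(221.7), np.float64(223.0)] innerleg top [np.float64(224.3), np.float64(207.3)] eye ctr [np.float64(230.9), np.float64(193.7)] [np.float64(228.8), np.float64(196.3)] [np.float64(233.0), np.float64(191.2)] [np.float64(230.6), np.float64(190.7)] [np.float64(231.1), np.float64(196.7)]
y 0.006 nearcorner top [np.float64(216.0), np.float64(200.6)] near outer z10 [np.float64(218.5), np.float64(221.8)] innerleg top [np.float64(221.1), np.float64(206.1)] eye ctr [np.float64(227.6), np.float64(192.6)] [np.float64(225.5), np.float64(195.1)] [np.float64(229.7), np.float64(190.1)] [np.float64(227.3), np.float64(189.5)] [np.float64(227.9), np.float64(195.5)]
```

View pics/g3.png

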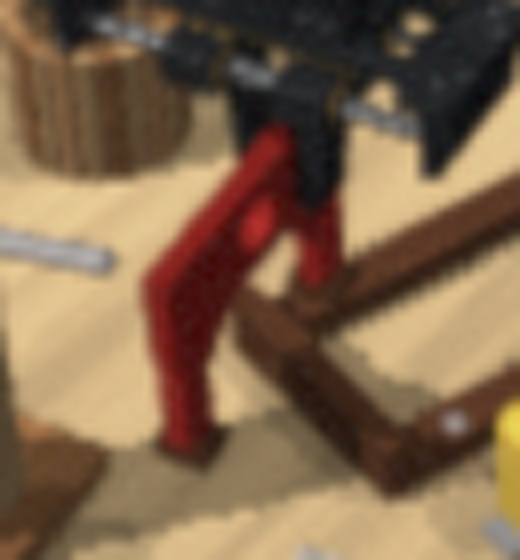

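Eye agrees with the prediction to about 1 px, so I take the offset as about 39.5 mm. I line up in front of the tip.

Request:
move_arm([
  [[0, 1.2, 10, 12, 0, 0, 0], [0, 1.2, 20, 26, 0, 0, 0], [0, 1.2, 28, 38, 0, 0, 0], [0, 1.2, 32, 45, 0, 0, 0], [0, 1.2, 32, 46.4, 0, 0, 0], [0, 1.2, 32, 46.4, 0, 0, 0], [0, 1.2, 32, 46.4, 0, 0, 0]],
])

```text
clock: 7.18
tool_pos: [0.5357, 0.2165, 0.1978]
eef_rot: [0.634, 0.773, 0.0, 0.0]
contact_force: [-0.4, 0.1, -1.9]
opening: 0.133
finger_force: 34.9
```

Run:
```python
from h import *
go((.5347,.2172,.197),11.3)
go((.5347+.0687,.2172+.0137,.188),11.3)
a=r.snapshot("side");cv2.imwrite("pics/g4.png",cv2.resize(a[165:235,185:265][:,:,::-1],None,fx=8,fy=8,interpolation=2))
```

```text
shift [ 0.9 -0.8  0.8] turn [ 0. -0. -0.] t 7.17 tcp [0.5357 0.2165 0.1978] F [-0.4  0.1 -1.9] 0.133
shift [ 0.9 69.2  9.8] turn [ 0. -0. -0.] t 7.17 tcp [0.5357 0.2165 0.1978] F [-0.4  0.1 -1.9] 0.133
```

View pics/g4.png

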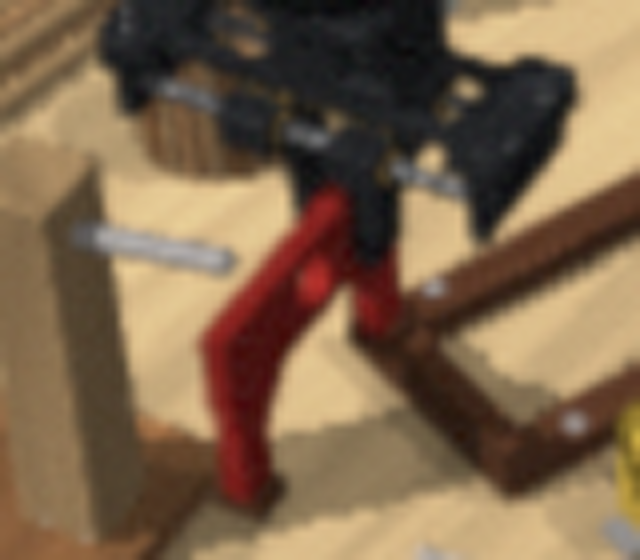

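The image shows the peg tip at zoom (230,260), with its line extended passing about 1.5 px above the eye (316,285). That is expected, because the peg rises beyond its tip. I insert slowly.

Request:
move_arm([
  [[0, 0.9, 6, 0, 0, 0, 0], [0, 0.9, 13, 0, 0, 0, 0], [0, 0.9, 20, 0, 0, 0, 0], [0, 0.9, 26, 0, 0, 0, 0], [0, 0.9, 31, 1, 0, 0, 0], [0, 0.9, 36, 2, 0, 0, 0], [0, 0.9, 41, 3, 0, 0, 0], [0, 0.9, 45, 4, 0, 0, 0], [0, 0.9, 45, 4, 0, 0, 0]],
])

```text
clock: 8.35
tool_pos: [0.5798, 0.2261, 0.1932]
eef_rot: [0.634, 0.773, 0.0, 0.0]
contact_force: [-0.1, -0.0, -1.1]
opening: 0.129
finger_force: 34.9
```

Request:
move_arm([
  [[0, 0, 6, 1.2, 0, 0, 0], [0, 0, 12, 2.4, 0, 0, 0], [0, 0, 18, 3.6, 0, 0, 0], [0, 0, 24, 4.8, 0, 0, 0], [0, 0, 24, 6, 0, 0, 0], [0, 0, 24, 8, 0, 0, 0], [0, 0, 24, 9, 0, 0, 0], [0, 0, 24, 9, 0, 0, 0]],
])

```text
clock: 9.35
tool_pos: [0.6032, 0.2314, 0.1849]
eef_rot: [0.634, 0.773, 0.001, -0.0]
contact_force: [-0.9, 0.9, 2.6]
opening: 0.133
finger_force: 34.9
```

Run:
```python
from h import *
go((.6034,.2309,.188),11.3)
a=r.snapshot("side");cv2.imwrite("pics/g5.png",cv2.resize(a[165:235,175:255][:,:,::-1],None,fx=8,fy=8,interpolation=2))
```

```text
shift [-0.5  0.1 -3.1] turn [ 0.1 -0.1 -0. ] t 9.35 tcp [0.6032 0.2314 0.1849] F [-0.9  0.9  2.6] 0.133
```

View pics/g5.png

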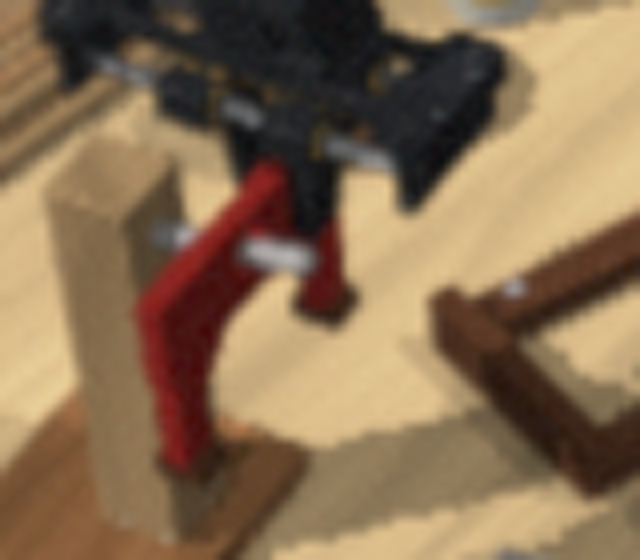

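The peg passes through the eye (tip visible at zoom (300,258) in front of the plate), and the weight rests on it. I release and lift clear.

Request:
move_arm([
  [[0.2, 0, 0, -1, 0, 0, 0], [0.3, 0, 0, -1, 0, 0, 0], [0.5, 0, 0, -1, 0, 0, 0], [0.5, 0, 0, -1, 0, 0, 0], [0.5, 0, 0, -1, 0, 0, 0], [0.5, 0, 0, -20, 0, 0, 0], [0.5, 0, 0, -50, 0, 0, 0], [0.5, 0, 0, -90, 0, 0, 0], [0.5, 0, 0, -130, 0, 0, 0], [0.5, 0, 0, -140, 0, 0, 0]],
])

```text
clock: 10.65
tool_pos: [0.6045, 0.2311, 0.3272]
eef_rot: [0.634, 0.773, 0.002, 0.001]
contact_force: [-0.8, 0.5, -0.1]
opening: 0.503
finger_force: 0.0
```

Run:
```python
from h import *
s=r.get_state();print(s["tool_pos"],s["contact_force"],s["opening"],s["q"].round(2))
a=r.snapshot("side");m=mask(a,red,(180,160,240,240));c=big(m);print(cv2.contourArea(c),cv2.boundingRect(c))
print([proj("side",X) for X in((.5955,.2702,.217),)])
```

```text
[0.60448795 0.23105102 0.32722707] [-0.83556421  0.47375587 -0.07179669] 0.5029361858508296 [-0.5   0.64  0.13  1.39 -0.09  1.12 -0.17]
101.0 (192, 181, 24, 44)
[[np.float64(203.4), np.float64(192.5)]]
```

Gauge is hanging and let go. Now the drum: I will straddle it from behind with open fingers, which centres it. Travel over first.

```bash
cat >> h.py <<'E'
def cr(x,y,z): # cradle -> world
    a=np.radians(76.7);u=np.array([np.cos(a),np.sin(a)]);v=np.array([-u[1],u[0]])
    return np.r_[np.array([.541,.0145])+x*u+y*v,z]
E
python3 - <<'E'
from h import *
go(cr(-.262,0,.25),-13.3)
print(ray("top",(358.65,198.6),.15))
E
```

```text
shift [-438.4 -213.5   75.5] turn [ 0.2 -0.1 24.6] t 10.7 tcp [0.6042 0.2311 0.3269] F [ 0.1 -0.4  0.6] 0.499
[ 0.5012 -0.1726  0.15  ]
```

Request:
move_arm([
  [[1, -25, -12, 0, 0, 0, 2], [1, -75, -36, 0, 0, 0, 5], [1, -127, -62, 0, 0, 0, 8], [1, -180, -88, 10, 0, 0, 12], [1, -232, -113, 20, 0, 0, 15], [1, -285, -138, 35, 0, 0, 18], [1, -335, -163, 50, 0, 0, 21], [1, -385, -187, 65, 0, 0, 23], [1, -420, -205, 75, 0, 0, 24.6], [1, -438, -213, 75, 0, 0, 24.6]],
])

```text
clock: 11.95
tool_pos: [0.477, -0.2425, 0.2471]
eef_rot: [0.786, 0.619, -0.002, -0.002]
contact_force: [-0.0, -0.7, 0.4]
opening: 1.001
finger_force: 0.0
```

Run:
```python
from h import *
go(cr(-.262,0,.092),-13.3)
a=r.snapshot("side");m=mask(a,red,(180,160,240,240));c=big(m);print(cv2.contourArea(c),cv2.boundingRect(c))
```

```text
shift [  2.9   3.9 155. ] turn [-0.3  0.  -0.3] t 11.95 tcp [ 0.477  -0.2425  0.2471] F [-0.  -0.7  0.4] 1.001
111.5 (191, 182, 26, 43)
```

Request:
move_arm([
  [[1, 1, 4, 40, 0, 0, 0], [1, 0, 4, 80, 0, 0, 0], [1, 0, 4, 120, 0, 0, 0], [1, 0, 4, 145, 0, 0, 0], [1, 2, 4, 155, 0, 0, 0], [1, 8, 4, 155, 0, 0, 0], [1, 14, 4, 155, 0, 0, 0], [1, 20, 4, 155, 0, 0, 0], [1, 24, 4, 155, 0, 0, 0], [1, 28, 4, 155, 0, 0, 0]],
])

```text
clock: 13.25
tool_pos: [0.4905, -0.2138, 0.0946]
eef_rot: [0.784, 0.62, 0.0, 0.0]
contact_force: [-0.1, 0.4, -0.8]
opening: 1.001
finger_force: 0.0
```

Request:
move_arm([
  [[1, 3, 0, 0, 0, 0, 0], [1, 6, 0, 0, 0, 0, 0], [1, 9, 0, 0, 0, 0, 0], [1, 12, 0, 0, 0, 0, 0], [1, 15, 0, 0, 0, 0, 0], [1, 18, 0, 0, 0, 0, 0]],
])

```text
clock: 14.0
tool_pos: [0.4956, -0.2019, 0.0959]
eef_rot: [0.786, 0.619, -0.0, 0.004]
contact_force: [-1.2, -10.2, 9.3]
opening: 1.0
finger_force: 6.0
```

```bash
cat >> h.py <<'E'
def drumtop(a,box): # dark top disc
    m=mask(a,lambda h,s,v:(v<110)&(h<20)&(s>90),box);c=big(m);return cv2.fitEllipse(c)
E
python3 - <<'E'
from h import *
go(cr(-.2,0,.092),-13.3)
a=r.snapshot("side");b=r.snapshot("top")
cv2.imwrite("pics/d1.png",np.hstack([cv2.resize(a[110:250,240:400][:,:,::-1],None,fx=2.5,fy=2.5),cv2.resize(b[130:270,240:400][:,:,::-1],None,fx=2.5,fy=2.5)]))
E
```

```text
shift [21.  -5.8  3.8] turn [ 0.4  0.4 -0.3] t 14.0 tcp [ 0.4956 -0.2019  0.0959] F [ -1.2 -10.2   9.3] 1.0
```

View pics/d1.png

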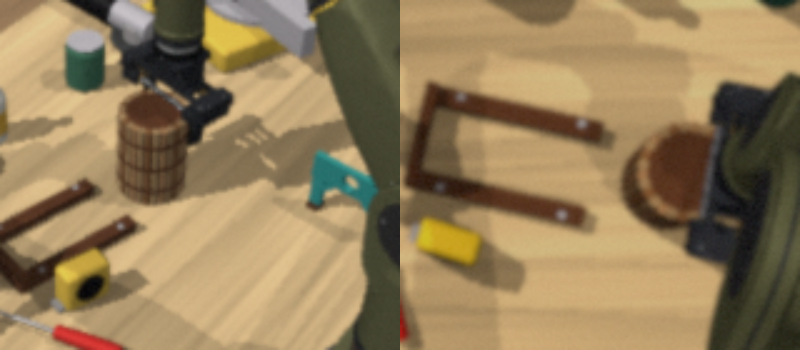

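The drum moved a bit, but the tool was pushed up with 9 N (the gripper's body touches the drum rim). In the top picture the drum top is at about crop (685,170), upright. I back off and come in tilted with fingers half open, so the tips push low and the body leans away.

Request:
move_arm([
  [[1, -10, 0, 0, 0, 0, 0], [1, -30, -3, 0, 0, 0, 0], [0.45, -50, -5, -15, 0, 0, 0], [0.45, -65, -5, -20, 0, 6, 0], [0.45, -80, -5, -20, 0, 14, 0], [0.45, -80, -5, -20, 0, 22, 0], [0.45, -80, -5, -20, 0, 29, 0], [0.45, -80, -5, -20, 0, 35, 0], [0.45, -80, -5, -20, 0, 35, 0], [0.45, -80, -5, -20, 0, 35, 0]],
])

```text
clock: 15.35
tool_pos: [0.4712, -0.2715, 0.1146]
eef_rot: [0.747, 0.592, 0.236, -0.187]
contact_force: [0.5, -0.2, -0.2]
opening: 0.454
finger_force: 0.0
```

```bash
cat >> h.py <<'E'
def ic(p): # world -> cradle
    a=np.radians(76.7);u=np.array([np.cos(a),np.sin(a)]);d=np.asarray(p)[:2]-[.541,.0145];return np.array([d@u,d@np.array([-u[1],u[0]])]).round(4)
E
python3 - <<'E'
from h import *
s=r.get_state();M=Ro.from_quat(s["eef_rot"]).as_matrix()
print(s["clock"],s["tool_pos"].round(4),"cradle",ic(s["tool_pos"]),"F",s["contact_force"].round(1),"z",M[:,2].round(3),"yaw y",np.degrees(np.arctan2(M[1,1],M[0,1])).round(1),s["q"].round(2),s["opening"])
b=r.snapshot("top");e=drumtop(b,(325,170,385,225));print(e);d=ray("top",e[0],.15);print(d,ic(d))
E
```

```text
15.35 [ 0.4712 -0.2715  0.1146] cradle [-0.2944  0.0022] F [ 0.5 -0.2 -0.2] z [ 0.131  0.559 -0.819] yaw y -13.2 [ 0.91  0.95 -0.32  1.68 -0.38  0.86  0.75] 0.4541889737516014
((356.809814453125, 203.61831665039062), (38.1737060546875, 51.83027648925781), 104.6929931640625)
[ 0.4877 -0.1669  0.15  ] [-0.1888  0.0101]
```

Run:
```python
from h import *
for n,box in(("top",(325,170,385,225)),("side",(275,130,335,200))):
    a=r.snapshot(n);cv2.imwrite(f"pics/{n}3.png",a[:,:,::-1])
    for vt in(80,90,100,110,120):
        m=mask(a,lambda h,s,v:(v<vt)&(h<20)&(s>90),box)
        m=cv2.morphologyEx(m,2,cv2.getStructuringElement(2,(11,11) if n=="top" else (9,7)))
        cs,_=cv2.findContours(m,0,1)
        for c in cs:
            if len(c)>8:
                e=cv2.fitEllipse(c);d=ray(n,e[0],.15);print(n,vt,np.round(e[0]+e[1],1),d[:2],ic(d))
```

```text
top 80 [358.7 199.4  23.7  29. ] [ 0.499  -0.1725] [-0.1916 -0.0021]
top 90 [356.9 198.6  29.4  30.3] [ 0.5013 -0.1679] [-0.1866 -0.0033]
top 100 [357.1 198.7  30.9  31.1] [ 0.501  -0.1683] [-0.1871 -0.0031]
top 110 [357.  198.7  31.8  32.8] [ 0.5009 -0.1681] [-0.1869 -0.003 ]
top 120 [354.9 199.9  31.8  43.1] [ 0.498  -0.1624] [-0.182   0.0012]
side 80 [302.5 153.6   9.2  15.7] [ 0.5031 -0.1701] [-0.1884 -0.0056]
side 90 [309.7 173.2   9.8  16.8] [ 0.4161 -0.092 ] [-0.1324  0.097 ]
side 90 [302.1 153.9  11.9  20.2] [ 0.5032 -0.1678] [-0.1861 -0.0052]
side 100 [308.4 175.8  13.5  27.6] [ 0.4116 -0.077 ] [-0.1188  0.1049]
side 100 [301.9 153.8  12.6  20.8] [ 0.5042 -0.1677] [-0.1858 -0.0061]
side 110 [306.  176.   26.8  30.1] [ 0.4179 -0.0709] [-0.1114  0.1002]
side 110 [301.8 153.8  13.   21.9] [ 0.5044 -0.1676] [-0.1856 -0.0063]
side 120 [303.1 171.1  32.7  43.2] [ 0.4416 -0.0866] [-0.1213  0.0735]
```

Both views agree: the drum is upright at cradle x = -0.187, y = -0.004. I lower the tilted tool, then push along.

Request:
move_arm([
  [[0.45, -9, 6, 13, 0, 0, 0], [0.45, -18, 6, 26, 0, 0, 0], [0.45, -27, 6, 39, 0, 0, 0], [0.45, -35.6, 6, 50.8, 0, 0, 0], [0.45, -27.4, 6, 56.5, 0, 0, 0], [0.45, -19, 6, 62.3, 0, 0, 0], [0.45, -11, 6, 68, 0, 0, 0], [0.45, -4, 6, 73, 0, 0, 0], [0.45, 1, 6, 76, 0, 0, 0], [0.45, 5, 6, 79, 0, 0, 0]],
])

```text
clock: 16.75
tool_pos: [0.4885, -0.2264, 0.0526]
eef_rot: [0.748, 0.592, 0.236, -0.186]
contact_force: [-0.4, -0.5, 0.5]
opening: 0.449
finger_force: 0.0
```

Request:
move_arm([
  [[0.45, 4, 0, 3, 0, 0, 0], [0.45, 8, 0, 6, 0, 0, 0], [0.45, 12, 0, 8.5, 0, 0, 0], [0.45, 16, 0, 11, 0, 0, 0]],
])

```text
clock: 17.25
tool_pos: [0.493, -0.2106, 0.052]
eef_rot: [0.749, 0.591, 0.235, -0.184]
contact_force: [-1.4, -4.0, 0.9]
opening: 0.449
finger_force: 2.2
```

```bash
cat >> h.py <<'E'
def rep():
    s=r.get_state();M=Ro.from_quat(s["eef_rot"]).as_matrix()
    print(round(s["clock"],2),s["tool_pos"].round(4),"cradle",ic(s["tool_pos"]),"F",s["contact_force"].round(1),"z",M[:,2].round(3),"yaw y",np.degrees(np.arctan2(M[1,1],M[0,1])).round(1))
def drum(z=.15):
    for n,box in(("top",(300,160,385,225)),("side",(250,120,335,220))):
        a=r.snapshot(n);m=mask(a,lambda h,s,v:(v<105)&(h<20)&(s>90),box)
        m=cv2.morphologyEx(m,2,cv2.getStructuringElement(2,(11,11) if n=="top" else (9,7)))
        for c in cv2.findContours(m,0,1)[0]:
            if len(c)>8: e=cv2.fitEllipse(c);d=ray(n,e[0],z);print(n,np.round(e[0]+e[1],1),"cradle",ic(d))
E
python3 -c "
from h import *
rep();drum()"
```

```text
17.25 [ 0.493  -0.2106  0.052 ] cradle [-0.2301 -0.0051] F [-1.4 -4.   0.9] z [ 0.135  0.554 -0.822] yaw y -13.5
top [353.2 197.9  30.7  31.5] cradle [-0.1766 -0.0031]
side [281.9 204.9   6.4  12.6] cradle [0.052  0.1604]
side [260.9 192.3   6.8  25.9] cradle [0.0696 0.0664]
side [304.4 178.9  17.4  29.2] cradle [-0.0964  0.1084]
side [299.6 154.9  12.7  21.3] cradle [-0.1745 -0.0063]
```

The drum slides upright with about 4 N. Continue to the rails.

Request:
move_arm([
  [[0.45, 4, 0, 3, 0, 0, 0], [0.45, 8, 0, 6, 0, 0, 0], [0.45, 12, 0, 8.5, 0, 0, 0], [0.45, 16, 0, 11, 0, 0, 0], [0.45, 20, 0, 14, 0, 0, 0], [0.45, 24, 0, 17, 0, 0, 0], [0.45, 28, 0, 20, 0, 0, 0], [0.45, 32, 0, 22.5, 0, 0, 0]],
])

```text
clock: 18.35
tool_pos: [0.5013, -0.1708, 0.0521]
eef_rot: [0.749, 0.592, 0.235, -0.186]
contact_force: [-5.7, -12.8, 5.1]
opening: 0.448
finger_force: 6.3
```

```bash
python3 -c "
from h import *
rep();drum()"
```

```text
18.35 [ 0.5013 -0.1708  0.0521] cradle [-0.1895 -0.004 ] F [ -5.7 -12.8   5.1] z [ 0.132  0.556 -0.821] yaw y -13.4
top [338.3 195.2  30.3  31.6] cradle [-0.1362 -0.0022]
side [281.9 204.9   6.4  12.6] cradle [0.052  0.1604]
side [261.4 191.9   7.1  26.6] cradle [0.0669 0.066 ]
side [296.6 181.4  21.6  26.7] cradle [-0.0656  0.101 ]
side [292.4 159.   12.6  21.4] cradle [-0.1365 -0.0047]
```

The drum is seated against both rail ends (14 N, centre at -0.136, y -0.003). Raise the tips to push near the top.

Request:
move_arm([
  [[0.45, -5, 0, -3.5, 0, 0, 0], [0.45, -9.8, 0, -6.9, 0, 0, 0], [0.45, 2, 0, -24, 0, 0, 0], [0.45, 14, 0, -41, 0, 0, 0], [0.45, 26, 0, -58, 0, 0, 0], [0.45, 37.8, 0, -75, 0, 0, 0], [0.45, 42, 0, -72, 0, 0, 0], [0.45, 46, 0, -69, 0, 0, 0], [0.45, 50, 0, -66.4, 0, 0, 0], [0.45, 54, 0, -63.6, 0, 0, 0]],
])

```text
clock: 19.7
tool_pos: [0.5032, -0.164, 0.1348]
eef_rot: [0.749, 0.591, 0.235, -0.186]
contact_force: [-1.9, -6.4, 5.4]
opening: 0.451
finger_force: 4.0
```

Request:
move_arm([
  [[0.45, 4, 0, 2.8, 0, 0, 0], [0.45, 8, 0, 5.6, 0, 0, 0], [0.45, 12, 0, 8.4, 0, 0, 0], [0.45, 16, 0, 11.2, 0, 0, 0], [0.45, 20, 0, 14, 0, 0, 0]],
])

```text
clock: 20.32
tool_pos: [0.5094, -0.1411, 0.1357]
eef_rot: [0.749, 0.591, 0.236, -0.185]
contact_force: [-5.4, -13.7, 20.2]
opening: 0.45
finger_force: 9.6
```

```bash
python3 -c "
from h import *
rep();drum(.157)"
```

```text
20.32 [ 0.5094 -0.1411  0.1357] cradle [-0.1587 -0.0051] F [ -5.4 -13.7  20.2] z [ 0.135  0.555 -0.821] yaw y -13.5
top [326.1 191.3  29.4  30.8] cradle [-0.1014 -0.0047]
side [281.9 204.9   7.   12.3] cradle [0.0567 0.1659]
side [283.1 185.9  26.6  56.6] cradle [-0.0073  0.0954]
side [284.4 161.   14.1  21.2] cradle [-0.0998 -0.0084]
```

The drum tilts about 16°, but the wall rises against the fingers (20 N up). I follow the arc: first relieve upward, then go forward and up.

Request:
move_arm([
  [[0.45, 3.4, 0, -4.9, 0, 0, 0], [0.45, 6.9, 0, -9.8, 0, 0, 0], [0.45, 14.6, 0, -7.3, 0, 0, 0], [0.45, 22.9, 0, -4.7, 0, 0, 0]],
])

```text
clock: 20.92
tool_pos: [0.5131, -0.1232, 0.1529]
eef_rot: [0.748, 0.591, 0.236, -0.186]
contact_force: [-3.0, -6.6, 7.7]
opening: 0.451
finger_force: 4.3
```

```bash
python3 -c "
from h import *
rep();drum(.165)"
```

```text
20.93 [ 0.5131 -0.1232  0.1529] cradle [-0.1404 -0.0046] F [-3.  -6.6  7.7] z [ 0.133  0.557 -0.82 ] yaw y -13.4
top [331.  212.7  12.2  22.4] cradle [-0.1238  0.0502]
top [319.7 190.3  28.4  29.7] cradle [-0.0834 -0.0026]
side [281.8 204.9   7.1  12.5] cradle [0.0622 0.1717]
side [282.5 186.7  25.   56.6] cradle [0.0027 0.1039]
side [280.9 162.9  15.2  20.8] cradle [-0.0761 -0.0005]
```

Request:
move_arm([
  [[0.45, 7.7, 0, 3, 0, 0, 0], [0.45, 15.4, 0, 6, 0, 0, 0], [0.45, 22.5, 0, 9.7, 0, 0, 0], [0.45, 29, 0, 14.3, 0, 0, 0]],
])

```text
clock: 21.52
tool_pos: [0.5217, -0.0905, 0.16]
eef_rot: [0.748, 0.592, 0.238, -0.186]
contact_force: [-2.4, -6.3, 19.5]
opening: 0.45
finger_force: 7.9
```

```bash
python3 -c "
from h import *
rep();drum(.165)"
```

```text
21.52 [ 0.5217 -0.0905  0.16  ] cradle [-0.1066 -0.0054] F [-2.4 -6.3 19.5] z [ 0.135  0.56  -0.818] yaw y -13.3
top [322.7 210.5  15.4  29.1] cradle [-0.1013  0.0489]
top [333.  191.    9.8  14.8] cradle [-0.1183 -0.0079]
top [309.5 187.2  22.   29.6] cradle [-0.0553 -0.005 ]
side [281.8 204.9   7.1  12.5] cradle [0.0622 0.1717]
side [281.5 186.6  24.   55.7] cradle [0.0051 0.101 ]
side [273.9 166.9  15.5  20.8] cradle [-0.0414  0.0014]
```

Tilt is about 42°, right near balance. Ease upward and push on.

Request:
move_arm([
  [[0.45, 4.6, 0, -6.5, 0, 0, 0], [0.45, 11, 0, -2, 0, 0, 0], [0.45, 18, 0, 3, 0, 0, 0], [0.45, 25, 0, 8, 0, 0, 0]],
])

```text
clock: 22.12
tool_pos: [0.5265, -0.0652, 0.1662]
eef_rot: [0.747, 0.592, 0.237, -0.187]
contact_force: [0.1, -0.7, 4.9]
opening: 0.448
finger_force: 2.1
```

```bash
python3 -c "
from h import *
rep();drum(.165)
a=r.snapshot('side');b=r.snapshot('top')
cv2.imwrite('pics/d2.png',np.hstack([cv2.resize(a[110:250,200:360][:,:,::-1],None,fx=2.5,fy=2.5),cv2.resize(b[130:270,230:390][:,:,::-1],None,fx=2.5,fy=2.5)]))"
```

```text
22.12 [ 0.5265 -0.0652  0.1662] cradle [-0.0809 -0.0042] F [ 0.1 -0.7  4.9] z [ 0.132  0.56  -0.818] yaw y -13.3
top [314.5 209.   14.9  25.6] cradle [-0.0793  0.0496]
top [322.6 190.   13.6  14.9] cradle [-0.0908 -0.0049]
top [305.6 184.5  12.7  23.2] cradle [-0.0435 -0.0102]
side [281.8 204.9   7.1  12.5] cradle [0.0622 0.1717]
side [280.4 185.9  26.4  52.5] cradle [0.0057 0.0961]
side [269.3 171.   15.6  20.8] cradle [-0.0139  0.0087]
```

Request:
move_arm([
  [[0.45, 0, 0, 0, 0, 0, 0], [0.45, 0, 0, 0, 0, 0, 0], [0.45, 0, 0, 0, 0, 0, 0]],
])

```text
clock: 22.7
tool_pos: [0.526, -0.0673, 0.1652]
eef_rot: [0.748, 0.591, 0.236, -0.187]
contact_force: [0.5, -0.2, 0.3]
opening: 0.449
finger_force: 0.0
```

```bash
python3 -c "
from h import *
rep();drum(.165)"
```

```text
22.7 [ 0.526  -0.0673  0.1652] cradle [-0.0831 -0.0042] F [ 0.5 -0.2  0.3] z [ 0.132  0.558 -0.819] yaw y -13.3
top [313.4 209.1  14.2  26.7] cradle [-0.0766  0.0505]
top [323.1 190.3  14.2  16.9] cradle [-0.0921 -0.0043]
top [305.3 184.   11.9  20.2] cradle [-0.0426 -0.0113]
side [281.8 204.9   7.1  12.5] cradle [0.0622 0.1717]
side [280.4 185.2  26.6  52.5] cradle [0.0033 0.0933]
side [269.8 170.9  15.1  20.7] cradle [-0.0157  0.0093]
```

```bash
python3 -c "
from h import *
a=r.snapshot('side');b=r.snapshot('top')
cv2.imwrite('pics/d3.png',np.hstack([cv2.resize(a[130:230,230:330][:,:,::-1],None,fx=4,fy=4),cv2.resize(b[145:245,240:340][:,:,::-1],None,fx=4,fy=4)]))"
```

```text
(no output)
```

View pics/d3.png

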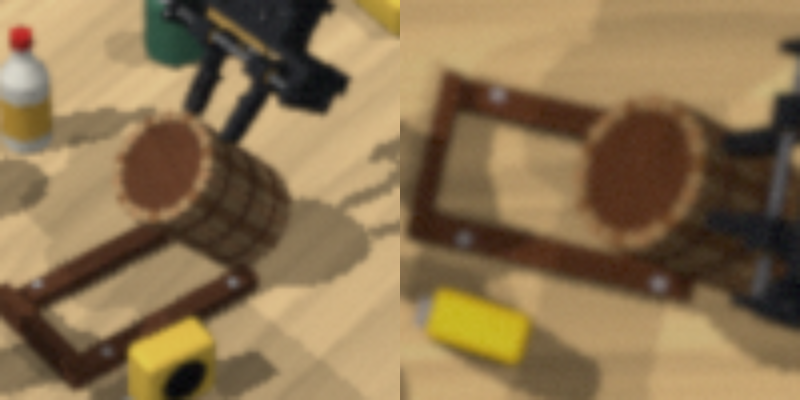

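The drum leans at rest at about 45–50°, top disc at side (271,172) / top (300,189). Its foot slid back, so its weight is still behind the rail ends. I triangulate the lean.

Run:
```python
from h import *
A=[];
for n,p in(("top",(300.2,188.4)),("side",(270.4,171.6))):
    c=r.camera_info(n);R=c["R"];t=c["t"]
    for k,f,cc in((0,"fx","cx"),(1,"fy","cy")):
        w=(p[k]-c[cc])/c[f];A.append(np.r_[R[k]-w*R[2],t[k]-w*t[2]])
A=np.array(A);X=np.linalg.lstsq(A[:,:3],-A[:,3],rcond=None)[0];print(X.round(4),ic(X),(A[:,:3]@X+A[:,3]).round(4))
for th in(35,40,45,50,55,60):
    t=np.radians(th) # bottom front edge on bench: centre of bottom disc z=.055 sin; top z = +.15cos
    zt=.055*np.sin(t)+.15*np.cos(t);xb=ic(X)[0]-.15*np.sin(t)
    # wall line at y=41: offset sqrt(55^2-41^2)=.0367 in front of axis; height where it crosses z=.02
    zb=X[2]-.15*np.cos(t)
    s=(.02-(zb-.0367*np.sin(t)))/np.cos(t);xc=xb+.0367*np.cos(t)+s*np.sin(t)
    print(th,"ztop if on bench",zt.round(3),"bottom ctr x",xb.round(3),"z",zb.round(3),"wall x at z20",xc.round(3),"s",s.round(3),"rear edge",(xb-.055*np.cos(t)).round(3),(zb+.055*np.sin(t)).round(3))
```

```text
[ 0.5356 -0.0157  0.1458] [-0.0307 -0.0016] [-0.0016 -0.0021  0.0026  0.0002]
35 ztop if on bench 0.154 bottom ctr x -0.117 z 0.023 wall x at z20 -0.074 s 0.022 rear edge -0.162 0.054
40 ztop if on bench 0.15 bottom ctr x -0.127 z 0.031 wall x at z20 -0.088 s 0.017 rear edge -0.169 0.066
45 ztop if on bench 0.145 bottom ctr x -0.137 z 0.04 wall x at z20 -0.105 s 0.009 rear edge -0.176 0.079
50 ztop if on bench 0.139 bottom ctr x -0.146 z 0.049 wall x at z20 -0.124 s -0.002 rear edge -0.181 0.092
55 ztop if on bench 0.131 bottom ctr x -0.154 z 0.06 wall x at z20 -0.146 s -0.017 rear edge -0.185 0.105
60 ztop if on bench 0.123 bottom ctr x -0.161 z 0.071 wall x at z20 -0.175 s -0.038 rear edge -0.188 0.118
```

The lean is 45°, with the bottom's front edge on the bench just inside the rails and its rear edge at (-0.176, z 0.079). It is held only by friction. I go behind and push that rear edge forward at z about 0.06. That lifts it onto the rails and lays it down.

Request:
move_arm([
  [[0.45, 3, 0, -4, 0, 0, 0], [0.45, -20, 0, -20, 0, 0, 0], [0.45, -52, 0, -41, 0, 0, 0], [0.45, -85, 0, -62, 0, 0, 0], [0.45, -104, 0, -73, 0, 0, 0], [0.45, -119, 0, -51, 0, 0, 0], [0.45, -134, 0, -30, 0, 0, 0], [0.45, -149, 0, -8, 0, 0, 0], [0.45, -162, 0, 10, 0, 0, 0], [0.45, -164.3, 0, 13, 0, 0, 0]],
])

```text
clock: 24.15
tool_pos: [0.4963, -0.1898, 0.0596]
eef_rot: [0.748, 0.591, 0.236, -0.188]
contact_force: [-0.9, -0.2, -0.3]
opening: 0.451
finger_force: 0.0
```

Request:
move_arm([
  [[0.45, 5, 0, 3.5, 0, 0, 0], [0.45, 11, 0, 7.7, 0, 0, 0], [0.45, 17, 0, 12, 0, 0, 0], [0.45, 22, 0, 15.5, 0, 0, 0], [0.45, 27, 0, 19, 0, 0, 0], [0.45, 32, 0, 22.5, 0, 0, 0]],
])

```text
clock: 24.9
tool_pos: [0.5059, -0.1524, 0.0604]
eef_rot: [0.748, 0.592, 0.236, -0.187]
contact_force: [1.5, -0.1, 0.2]
opening: 0.455
finger_force: 0.0
```

```bash
python3 -c "
from h import *
rep();drum(.14)"
```

```text
24.9 [ 0.5059 -0.1524  0.0604] cradle [-0.1706 -0.0042] F [ 1.5 -0.1  0.2] z [ 0.132  0.558 -0.819] yaw y -13.3
top [324.6 200.8  36.2  43.6] cradle [-0.1044  0.019 ]
top [305.2 184.   11.8  20.2] cradle [-0.044  -0.0154]
side [282.3 204.7   6.7  13.5] cradle [0.0439 0.1528]
side [281.8 185.4  25.9  54.6] cradle [-0.0173  0.0762]
side [269.4 171.5  16.2  19.1] cradle [-0.0303 -0.0117]
```

Barely in contact yet; push on.

Request:
move_arm([
  [[0.45, 5, 0, 3.5, 0, 0, 0], [0.45, 10, 0, 7, 0, 0, 0], [0.45, 15, 0, 10.5, 0, 0, 0], [0.45, 20, 0, 14, 0, 0, 0]],
])

```text
clock: 25.5
tool_pos: [0.5115, -0.1283, 0.0604]
eef_rot: [0.748, 0.592, 0.236, -0.187]
contact_force: [0.1, -0.6, 0.8]
opening: 0.454
finger_force: 0.0
```

```bash
python3 -c "
from h import *
rep();drum(.14)"
```

```text
25.5 [ 0.5115 -0.1283  0.0604] cradle [-0.1458 -0.0041] F [ 0.1 -0.6  0.8] z [ 0.132  0.559 -0.819] yaw y -13.3
top [323.3 208.4  12.6  26.2] cradle [-0.1048  0.04  ]
side [254.9 199.5   9.6  13.1] cradle [0.1018 0.0739]
side [279.5 200.7  14.8  37.4] cradle [0.0389 0.1317]
```

The lean is gone, so it has fallen onto the rails. Push its end along to its place.

Request:
move_arm([
  [[0.45, 4, 0, 2.8, 0, 0, 0], [0.45, 8, 0, 5.6, 0, 0, 0], [0.45, 12, 0, 8.4, 0, 0, 0], [0.45, 16, 0, 11.2, 0, 0, 0], [0.45, 20, 0, 14, 0, 0, 0], [0.45, 24, 0, 16.8, 0, 0, 0]],
])

```text
clock: 26.35
tool_pos: [0.5182, -0.1002, 0.0604]
eef_rot: [0.748, 0.592, 0.236, -0.187]
contact_force: [-0.5, -0.8, 0.0]
opening: 0.455
finger_force: 0.0
```

Run:
```python
from h import *
rep()
c=r.snapshot("side");cv2.imwrite("pics/side9.png",c[:,:,::-1]);b=r.snapshot("top");cv2.imwrite("pics/top9.png",b[:,:,::-1])
# expected far-end disc centre px for end at x
for x in(.03,.05,.07): print(x,proj("side",cr(x,-.003,.057)),proj("top",cr(x,-.003,.112)))
# hoops/light-stick profile along the drum's top line in top view (z=.112)
g=cv2.cvtColor(b,cv2.COLOR_RGB2HSV)
for x in np.arange(-.14,.10,.008):
    u,v=proj("top",cr(x,-.003,.112));print(round(x,3),b[int(round(v)),int(round(u))],end=";")
```

```text
26.35 [ 0.5182 -0.1002  0.0604] cradle [-0.1169 -0.0042] F [-0.5 -0.8  0. ] z [ 0.132  0.558 -0.819] yaw y -13.3
0.03 [np.float64(258.3), np.float64(195.9)] [np.float64(277.5), np.float64(184.5)]
0.05 [np.float64(254.1), np.float64(198.2)] [np.float64(270.5), np.float64(183.1)]
0.07 [np.float64(249.8), np.float64(200.5)] [np.float64(263.6), np.float64(181.6)]
-0.14 [119 100  68];-0.132 [99 84 58];-0.124 [98 80 54];-0.116 [97 77 54];-0.108 [93 75 50];-0.1 [101  80  56];-0.092 [112  78  48];-0.084 [111  75  41];-0.076 [110  75  45];-0.068 [92 58 29];-0.06 [104  69  37];-0.052 [109  73  44];-0.044 [109  70  40];-0.036 [110  73  44];-0.028 [105  70  40];-0.02 [95 61 31];-0.012 [111  72  38];-0.004 [111  73  40];0.004 [110  73  45];0.012 [108  72  37];0.02 [91 57 33];0.028 [105  68  39];0.036 [112  73  42];0.044 [106  69  35];0.052 [140 109  72];0.06 [173 145 101];0.068 [165 136  95];0.076 [120  98  68];0.084 [105  86  58];0.092 [127 106  74];
```

The drum lies along the rails with its centre at about x = -0.02, which is marginal. I push about 18 mm further, gently.

Request:
move_arm([
  [[0.45, 4, 0, 2.8, 0, 0, 0], [0.45, 8, 0, 5.6, 0, 0, 0], [0.45, 11, 0, 7.7, 0, 0, 0], [0.45, 14, 0, 9.8, 0, 0, 0], [0.45, 17, 0, 12, 0, 0, 0], [0.45, 20, 0, 14, 0, 0, 0], [0.45, 23, 0, 16, 0, 0, 0], [0.45, 25, 0, 17.4, 0, 0, 0], [0.45, 25, 0, 17.4, 0, 0, 0]],
])

```text
clock: 27.58
tool_pos: [0.5247, -0.0762, 0.0594]
eef_rot: [0.751, 0.59, 0.234, -0.183]
contact_force: [-5.9, -12.6, 6.8]
opening: 0.448
finger_force: 6.4
```

Request:
move_arm([
  [[0.45, -4, 0, -2.8, 0, 0, 0], [0.45, -16, 0, -11, 0, 0, 0], [0.45, -40, 0, -28, 0, 0, 0], [0.45, -60, 0, -42, 0, 0, 0], [0.45, -60, 0, -60, 0, 0, 0], [0.45, -60, 0, -100, 0, 0, 0], [0.45, -60, 0, -140, 0, 0, 0], [0.45, -60, 0, -170, 0, 0, 0], [0.45, -60, 0, -180, 0, 0, 0], [0.45, -60, 0, -180, 0, 0, 0]],
])

```text
clock: 28.82
tool_pos: [0.49, -0.2191, 0.1733]
eef_rot: [0.748, 0.592, 0.236, -0.187]
contact_force: [0.6, 0.1, -0.6]
opening: 0.45
finger_force: 0.0
```

Run:
```python
from h import *
rep()
a=r.snapshot("side");b=r.snapshot("top");cv2.imwrite("pics/topA.png",b[:,:,::-1]);cv2.imwrite("pics/sideA.png",a[:,:,::-1])
for yy in(-.028,-.003,.022):
  l=[]
  for x in np.arange(-.12,.10,.004):
    z=.057+np.sqrt(.055**2-(yy+.003)**2)
    u,v=proj("top",cr(x,yy,z));l.append(int(cv2.remap(b,np.float32([[u]]),np.float32([[v]]),1)[0,0,0]))
  print(yy,l)
# outline across the drum at several x: dark vs bright
m=mask(b,lambda h,s,v:(s>125)&(h<16)&(v<160),(255,150,340,225));m=cv2.morphologyEx(m,2,np.ones((13,13)));c=big(m);R=cv2.minAreaRect(c);print(R,[ic(ray("top",p,.075)) for p in cv2.boxPoints(R)],ic(ray("top",R[0],.075)))
mr=mask(a,red,(180,160,240,240));c=big(mr);print("gauge",cv2.contourArea(c),cv2.boundingRect(c))
b0=cv2.imread("pics/side0.png")[:,:,::-1]
```

```text
28.82 [ 0.49   -0.2191  0.1733] cradle [-0.2391 -0.0041] F [ 0.6  0.1 -0.6] z [ 0.132  0.558 -0.819] yaw y -13.3
-0.028 [157, 158, 156, 154, 140, 108, 95, 98, 108, 127, 131, 130, 132, 135, 126, 108, 95, 115, 129, 135, 132, 129, 133, 132, 127, 124, 107, 96, 116, 132, 130, 131, 136, 133, 130, 132, 125, 106, 99, 118, 131, 132, 131, 130, 129, 120, 93, 71, 66, 68, 69, 63, 62, 55, 55]
-0.003 [94, 95, 94, 95, 94, 92, 94, 96, 99, 107, 107, 106, 104, 105, 103, 100, 90, 98, 107, 108, 107, 106, 107, 107, 108, 108, 98, 92, 98, 104, 106, 106, 108, 106, 106, 104, 103, 95, 90, 96, 104, 104, 105, 106, 107, 121, 147, 159, 143, 111, 100, 103, 102, 101, 106]
0.022 [97, 97, 96, 99, 98, 98, 98, 99, 105, 116, 119, 119, 116, 119, 117, 103, 90, 102, 114, 116, 118, 118, 117, 119, 117, 112, 99, 89, 101, 114, 116, 119, 118, 118, 119, 117, 111, 101, 89, 99, 114, 118, 118, 118, 120, 119, 119, 110, 93, 93, 92, 92, 97, 107, 114]Traceback (most recent call last):
  File "<stdin>", line 11, in <module>
  File "h.py", line 13, in big
    c,_=cv2.findContours(m,0,1);return max(c,key=cv2.contourArea)
                                       ~~~^^^^^^^^^^^^^^^^^^^^^^^
ValueError: max() iterable argument is empty
```

Run:
```python
from h import *
a=r.snapshot("side");b=r.snapshot("top")
S=lambda im,n,P:int(cv2.remap(im,*[np.float32([[q]]) for q in proj(n,P)],1)[0,0,0])
t=np.radians(np.arange(0,105,15))
for n,im in(("side",a),("top",b)):
  for sg in((1,-1) if n=="top" else (1,)):
    for k in t[::2] if n=="top" else t[:5]:
      P=lambda x:cr(x,-.003+sg*.055*np.sin(k),.057+.055*np.cos(k))
      l=[S(im,n,P(x)) for x in np.arange(-.07,.05,.004)];i=[j for j in range(1,29) if l[j]<=l[j-1] and l[j]<l[j+1] and l[j]<np.median(l)-8]
      print(n,sg*round(np.degrees(k)),[round(-.07+.004*j,3) for j in i])
# side-view height: end-disc ellipse of far end
print("far end pred",proj("side",cr(.063,-.003,.057)))
m=mask(a,lambda h,s,v:(v<115)&(h<20)&(s>90),(225,165,280,230));m=cv2.morphologyEx(m,2,cv2.getStructuringElement(2,(9,9)))
for c in cv2.findContours(m,0,1)[0]:
    if len(c)>8: print(np.round(sum(cv2.fitEllipse(c)[:2],()),1))
c=big(mask(a,red,(180,160,240,240)));print("gauge",cv2.contourArea(c),cv2.boundingRect(c))
# bystander change check against first pictures
d=cv2.absdiff(b,cv2.imread("pics/top0.png")[:,:,::-1].copy()).max(2)
for k,(x,y) in dict(tape=(260,227),glue=(321,108),basket=(276,108),hammer=(180,240),driver=(233,240),offcut=(143,198),tin=(395,118)).items(): print(k,(d[y-10:y+10,x-12:x+12]>50).mean().round(2),end=" ")
```

```text
side 0 [-0.054, -0.01, 0.034]
side 15 [-0.054, -0.01, 0.034]
side 30 [-0.054, -0.01, 0.034]
side 45 [-0.054, -0.01, 0.034]
side 60 [-0.058, -0.01, 0.034]
top 0 [-0.058, -0.014, 0.03]
top 30 [-0.054, -0.014, 0.034]
top 60 [-0.058, -0.01, 0.034]
top 90 [-0.058, -0.014, 0.034]
top 0 [-0.058, -0.014, 0.03]
top -30 [-0.058, -0.014, 0.03]
top -60 [-0.014, 0.03]
top -90 [0.034]
far end pred [np.float64(251.3), np.float64(199.7)]
[241.9 214.   13.5  33.2]
[261.4 202.6  21.1  35. ]
gauge 103.0 (192, 182, 24, 43)
tape 0.0 glue 0.0 basket 0.0 hammer 0.0 driver 0.0 offcut 0.0 tin 0.0
```

Both views agree: the drum is level on the axis with its centre at about -0.01, the gauge is still on the peg, and no bystander has changed. The robot is clear, so I hand in.

```bash
python3 -c "
from plant import r
print(r.finish_job())"
```

```text
the job is handed in; nothing more can be done
None
```

The job is handed in; the judge's result was not shown. By my last camera check, the gauge hangs by its eye on the peg, the drum lies along both rails with its centre about 10 mm short of the cradle's middle, and no bystander had moved.

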